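Clear the weighing bench into its cases and trays

TASK

Put away the loose weighing things: stand each of the two steel knobbed weights upright in the white case whose round well suits its size (the large weight in the large case, the small one in the small case), stand both stoppered amber weighing bottles upright in the round steel tray, and lay the steel spatula flat on the floor of the long grey tray. Do not let a bottle fall over on the way.

Things in the scene. Friction and masses are not known exactly. Their poses are not given: they have to be found in the camera images.
- weight_large: The origin is the centre of its underside, z up. Large bright steel calibration weight, 500 g, round: body 42 mm across and 37 mm high (39 at the neck), then a neck 18 mm across, then a knob 26 mm across from 48 to 64 mm above the underside (total height 64 mm). Stands upright on the bench at the start.
- weight_small: The origin is the centre of its underside, z up. Small bright steel calibration weight, 100 g, round: body 23 mm across and 26 mm high, then a neck 10 mm across, then a knob 16 mm across from 34 to 44 mm above the underside (total height 44 mm). Stands upright on the bench at the start.
- bottle_tall: The origin is the centre of its underside, z up. Tall slim amber glass weighing bottle, about 60 g, 32 mm across, body 60 mm high, with a fixed white stopper whose knob, 20 mm across, spans 73 to 85 mm above the underside (total height 85 mm); the stopper does not come off. Stands upright on the bench at the start.
- bottle_low: The origin is the centre of its underside, z up. Low wide amber glass weighing bottle, about 70 g, 46 mm across, body 32 mm high, with a fixed white stopper whose knob, 20 mm across, spans 45 to 57 mm above the underside (total height 57 mm); the stopper does not come off. Stands upright on the bench at the start.
- spatula: Straight steel spatula, about 50 g, 130 mm long, lying flat on the bench. The origin is at mid-length on its underside; x runs along it towards the blade, z up. Handle: bar 10 mm wide and 10 mm high, from x = -65 to +19 mm; blade: 18 mm wide and 5 mm thick, from x = +17 to +65 mm. Its centre of mass lies within about 10 mm of the origin. Any way round in its tray will do.
- case_large: The origin is the centre of its underside, z up. Large white square weight case, fixed, 88 mm square and 26 mm high, with one round open well 64 mm across in its middle; the well's flat floor is 6 mm above the underside (20 mm deep).
- case_small: The origin is the centre of its underside, z up. Small white square weight case, fixed, 62 mm square and 22 mm high, with one round open well 42 mm across in its middle; the well's flat floor is 6 mm above the underside (16 mm deep).
- round_tray: The origin is the centre of its underside, z up. Round open steel tray, fixed, 144 mm across outside and 136 mm inside, 20 mm high, flat floor 5 mm above the underside. It takes both bottles side by side.
- long_tray: The origin is the centre of its underside, z up. Long grey open rectangular tray, fixed, 170 mm (along its x) by 84 mm (along its y) outside, 162 by 76 mm inside, walls 14 mm high, flat floor 4 mm above the underside. All stands on the bench, z = 0; clutter among the things is under 50 mm high, farther out under 0.21 m.
Mind the look-alikes: they are no part of the job. What is shaped like the case_small but blue or yellow is not meant.

How it is judged:
By the outcome, as a careful person would: the job done as asked, in the order asked, and still so for the second after the job is handed in, with the robot touching nothing.
It also fails if it takes over 128 s, if anything falls off the work surface, if the arm or the gripper's body presses on something with over 40 N, if the wrist force passes 120 N, or if a joint passes its speed limit or range.

ROBOT

A 7-joint arm with a two-finger parallel gripper is mounted at the origin on the work surface. World frame = base frame: x ahead of the robot, y to its left, z up, the work surface at z = 0. Lengths are in m, angles in degrees, forces in N, time in s.
With the tool pointing down it reaches from about 0.425 to 0.875 m from the base axis. Payload 4.7 kg.
Tool frame: the origin (TCP) lies between the finger pads; the fingertips stand 8 mm ahead of it and the grasp point (between the pads) lies 11 mm behind it (env.tip_extent is the distance from the TCP to the fingertips, in m); z points along the fingers, y is the line along which they close (so a half turn about z gives the same grasp; the last joint's range is limited). The gripper opens to 87 mm and grips with 3 to 60 N. Pads are 19 mm wide; open, the fingers measure 117 mm over their backs; the gripper's body (75 mm by 190 mm) begins 51 mm behind the grasp point.
Start: joints at [75.235, 18.392, -4.016, 83.108, 1.295, 78.541, -3.26], TCP at [0.174, -0.626, 0.231] pointing down, gripper open.
Joint ranges: [-163.93, 163.93], [-17.29, 119.83], [-79.2, 71.16], [3.27, 140.29], [-89.18, 269.18], [5.43, 117.66], [-154.24, 154.24]. Speed limits (degrees/s): [147.25, 147.25, 180, 180, 180, 180, 180].

INTERFACE

Orientations are given as [roll, pitch, yaw] about the fixed x, y, z axes, in that order (R = Rz(yaw) Ry(pitch) Rx(roll)).
In Python, from cell import sensors, vision, workorder, env gives the robot as it stands.
- The arm moves only by the tool drive_tool, never from a script. Its argument "moves" is a list of rows, each an object of numbers: "x", "y", "z": the shift along the tool's x, y, z in mm; "rx", "ry", "rz": the turn, a rotation vector about the tool's x, y, z in rad; "fingers": the closure, from -1 (fully open) to 1 (shut). In form: [{"x": .., "y": .., "z": .., "rx": .., "ry": .., "rz": .., "fingers": ..}, ...]. A call has 1 to 20 rows; each row is the pose to reach, as a shift and turn from the pose commanded when the call began, along the tool's axes at that moment; what a row does not reach only later rows make up. A row lasts 1/8 s, in which the tool goes at most 62.5 mm and 10.7 degrees, less where a joint would pass 70% of its speed; a pose out of reach is approached as far as the arm can. A call with a gripper value outside its range is refused whole. The fingers move at their own pace and stop on an object; "force" is the grip in N (left out, the last holds). Time passes only in rows, so rows that repeat a pose let the fingers close. It gives the time, the measured TCP pose, the force, the opening and the grip force at its end, in the units of the state.
- sensors.get_obs(): the state, without advancing time (a new reading comes with each control period).
- vision.read_camera(name): name is "scene" or "side" or "wrist"; returns a dict with "image" (400x640x3 uint8, red, green, blue), "fx", "fy", "cx", "cy" (pixels), "k1" (the pictures are not rectified: a ray, as slopes to the right and down, at radius r is drawn at 1 + k1 r^2 times it, then the intrinsics apply), "R" (3x3) and "t" (3): a world point X has camera coordinates R X + t. Camera axes: x right, y down, z forward; pixel columns grow to the right and rows downward; lengths in m; the calibration is good to about 2 mm. A picture is of the moment at which its call begins. There is no depth.
- workorder.sign_off(): hands the job in; it is judged then, once.
The state is a dict: "time_s": time; "qpos": joint angles; "joint_velocities": joint speeds; "effort": joint torques, N m; "tool_pos": TCP position; "tool_rot": TCP orientation; "force": force on the tool from outside, world axes, zero at the start; "wrist_torque": the same for the moment, N m; "grip_width": finger opening in m; "grasp_force": force on a finger pad.
Only numpy, scipy, OpenCV 4.12 (cv2) and the standard library are available. Lean on these libraries where they do the work, as an engineer would, in place of code of your own. Each camera call takes 0.05 s, during which the arm holds its last target. There are 200 camera calls.

## Working session

There is one attempt and no reset: what is moved stays moved. The work goes in short steps, Python scripts to look and compute and a tool call to move; the robot and the scene stay as the last step left them, time stands still between calls to the robot, and variables do not carry over. Pictures are saved under pics/ and viewed, at most 19 in all, crops included, and the job is handed in when it is done.

Besides the shell and the picture viewer there is one more tool, called after "Emit:" by a JSON object that holds its "method" and its "body", one argument or row to a line. drive_tool: Moves the arm, as the interface text tells. Its arguments: {"type":"object","properties":{"moves":{"type":"array"},"force":{"type":"number"}},"required":["moves"]}

```bash
mkdir -p pics; ls; python3 - <<'E'
from cell import sensors, vision, workorder, env
import cv2
o=sensors.get_obs(); print(o)
for n in("scene","side","wrist"):
    c=vision.read_camera(n); cv2.imwrite(f"pics/{n}0.png",c["image"][:,:,::-1]); print(n,{k:v for k,v in c.items() if k!="image"})
E
```

```text
pics
{'time_s': 0.0, 'qpos': array([75.23384893, 18.44093559, -4.01442802, 83.17481833,  1.29392306,
       78.53979477, -3.26035343]), 'joint_velocities': array([ 0.04825615,  0.05308179, -0.06003409, -0.00518118,  0.11394715,
       -0.01065288, -0.0023347 ]), 'effort': array([ 8.35619267e-04, -4.91290784e+01, -4.03892091e-01, -3.12521982e+01,
       -6.40306226e-02,  4.37714683e-02,  1.86629445e-04]), 'tool_pos': array([ 0.17431757, -0.62563614,  0.2294408 ]), 'tool_rot': array([-1.79889628e+02,  4.97232483e-03,  1.55742882e+01]), 'force': array([-0.26015768, -0.10540589, -0.47828673]), 'wrist_torque': array([-0.00355431, -0.02217284, -0.00162374]), 'grasp_force': 0.0, 'grip_width': 0.08690261802759364}
scene {'fx': 452.0325076555321, 'fy': 452.0325076555321, 'cx': 320.7100356436499, 'cy': 195.38357011239412, 'k1': 0.04316403041037186, 'R': array([[ 0.24286773,  0.96992305, -0.01626492],
       [ 0.61976733, -0.16804415, -0.76658308],
       [-0.74625982,  0.17609782, -0.64193912]]), 't': array([-0.08545232, -0.28525575,  1.48461602])}
side {'fx': 378.27025424175736, 'fy': 378.27025424175736, 'cx': 322.10619333391014, 'cy': 206.62459021221335, 'k1': -0.04489245386747381, 'R': array([[-0.98008076, -0.19835089, -0.0099313 ],
       [-0.14684559,  0.75743857, -0.63617858],
       [ 0.13370894, -0.62204802, -0.77147792]]), 't': array([0.44707624, 0.14059529, 0.86658612])}
wrist {'fx': 309.91234989677326, 'fy': 309.91234989677326, 'cx': 321.0458534118685, 'cy': 203.55899613953522, 'k1': -0.057027580530227585, 'R': array([[ 0.26848807, -0.96328098, -0.00197961],
       [-0.93152679, -0.26015969,  0.25411566],
       [-0.2452998 , -0.06638296, -0.96717181]]), 't': array([-0.64875531, -0.03061085,  0.39031136])}
```

View pics/scene0.png

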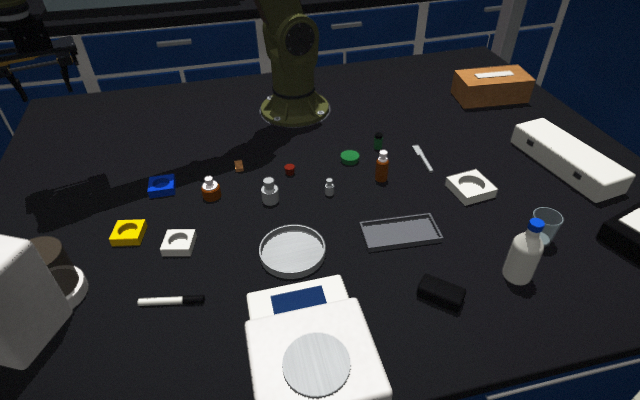

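View pics/side0.png

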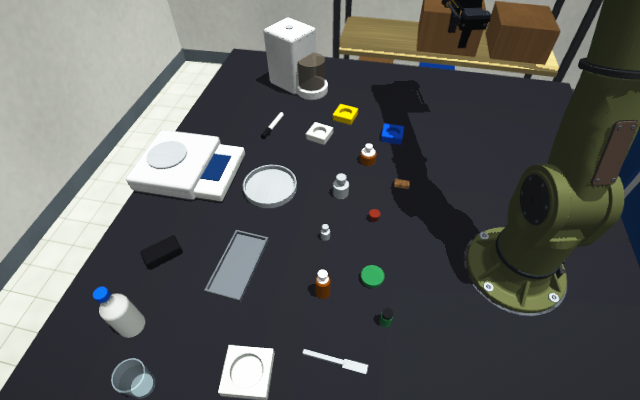

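Scene view: weight_large (270,192), weight_small (329,187), bottle_low (210,189), bottle_tall (383,167), spatula (423,158), case_large (471,186), case_small (178,242), round tray (292,250) and long tray (401,232). In the side view, in the same order, they are at (341,187), (325,232), (368,155), (323,284), (336,361), (246,372), (320,133), (270,186) and (237,265).

```bash
cat > h.py <<'E'
import numpy as np, cv2
from cell import sensors, vision, workorder, env
def undist(c,uv):
    d=(np.atleast_2d(uv).astype(float)-[c["cx"],c["cy"]])/[c["fx"],c["fy"]]
    s=d.copy()
    for _ in range(20): s=d/(1+c["k1"]*(s**2).sum(1,keepdims=True))
    return s
def plane(c,uv,z):
    s=undist(c,uv); r=np.c_[s,np.ones(len(s))]@c["R"]; o=-c["R"].T@c["t"]
    return o+r*((z-o[2])/r[:,2:])
def tri(c1,p1,c2,p2):
    P=[np.c_[c["R"],c["t"]] for c in(c1,c2)]
    X=cv2.triangulatePoints(*P,undist(c1,p1).T,undist(c2,p2).T); return (X[:3]/X[3]).T
def proj(c,X):
    q=np.atleast_2d(X)@c["R"].T+c["t"]; s=q[:,:2]/q[:,2:]; s=s*(1+c["k1"]*(s**2).sum(1,keepdims=True))
    return s*[c["fx"],c["fy"]]+[c["cx"],c["cy"]]
E
cat > a.py <<'E'
from h import *
np.set_printoptions(precision=4,suppress=True)
S={"wl":((270,192),(341,187),.032),"ws":((329,187),(325,232),.022),"bl":((210,189),(368,155),.025),"bt":((383,167),(323,284),.04),
"sp":((423,158),(336,361),.006),"cl":((471,186),(246,372),.02),"cs":((178,242),(320,133),.018),"rt":((292,250),(270,186),.012),"lt":((401,232),(237,265),.009)}
cs=[vision.read_camera("scene"),vision.read_camera("side")]
for n,(a,b,z) in S.items():
    for c,p in zip(cs,(a,b)):
        m=(c["image"].max(2)>48).astype(np.uint8)
        k,lab,st,ce=cv2.connectedComponentsWithStats(m)
        y,x=p[1],p[0]; w=lab[y-6:y+7,x-6:x+7]; w=w[w>0]
        if len(w)==0: print(n,"none");continue
        i=np.bincount(w).argmax()
        h=cv2.findContours((lab==i).astype(np.uint8),0,1)[0][0]; hull=cv2.convexHull(h)
        M=cv2.moments(hull); ctr=(M["m10"]/M["m00"],M["m01"]/M["m00"])
        print(n,st[i],np.round(ctr,1),plane(c,ctr,z)[0])
for c,nm in zip(cs,("scene","side")):
    u=cv2.resize(c["image"][:,:,::-1],None,fx=2.5,fy=2.5,interpolation=cv2.INTER_CUBIC)
    o=(110,120) if nm=="scene" else (200,100)
    im=c["image"][o[1]:o[1]+(170 if nm=="scene" else 300),o[0]:o[0]+(400 if nm=="scene" else 220),::-1]
    f=2 
    cv2.imwrite(f"pics/{nm}1.png",cv2.resize(np.clip(im*1.6,0,255).astype(np.uint8),None,fx=f,fy=f,interpolation=cv2.INTER_CUBIC))
E
python3 a.py
```

```text
wl [261 176  18  30 433] [269.4 190.9] [ 0.4411 -0.1515  0.032 ]
wl [     0      0    640    400 228529] [317.8 200.4] [ 0.4844 -0.0856  0.032 ]
ws [325 177  10  19 154] [329.2 186.2] [ 0.4498 -0.0022  0.022 ]
ws [     0      0    640    400 228529] [317.8 200.4] [ 0.4864 -0.0939  0.022 ]
bl [201 175  19  26 331] [210.  188.1] [ 0.3825 -0.2922  0.025 ]
bl [     0      0    640    400 228529] [317.8 200.4] [ 0.4858 -0.0914  0.025 ]
bt [375 149  14  33 331] [381.6 165.3] [0.4236 0.1449 0.04  ]
bt [     0      0    640    400 228529] [317.8 200.4] [ 0.4829 -0.0789  0.04  ]
sp [412 144  22  29 202] [422.4 157.1] [0.3742 0.284  0.006 ]
sp [     0      0    640    400 228529] [317.8 200.4] [ 0.4895 -0.1072  0.006 ]
cl [ 444  168   55   38 1309] [470.8 186.5] [0.5407 0.3372 0.02  ]
cl [     0      0    640    400 228529] [317.8 200.4] [ 0.4867 -0.0955  0.02  ]
cs [159 229  39  28 891] [178.  242.4] [ 0.5485 -0.3723  0.018 ]
cs [     0      0    640    400 228529] [317.8 200.4] [ 0.4871 -0.0972  0.018 ]
rt [ 259  223   67   56 2967] [291.9 250.6] [ 0.6319 -0.1345  0.012 ]
rt [     0      0    640    400 228529] [317.8 200.4] [ 0.4883 -0.1022  0.012 ]
lt [ 359  212   85   36 1905] [399.8 229.6] [0.6287 0.1163 0.009 ]
lt [     0      0    640    400 228529] [317.8 200.4] [ 0.4889 -0.1047  0.009 ]
```

View pics/scene1.png

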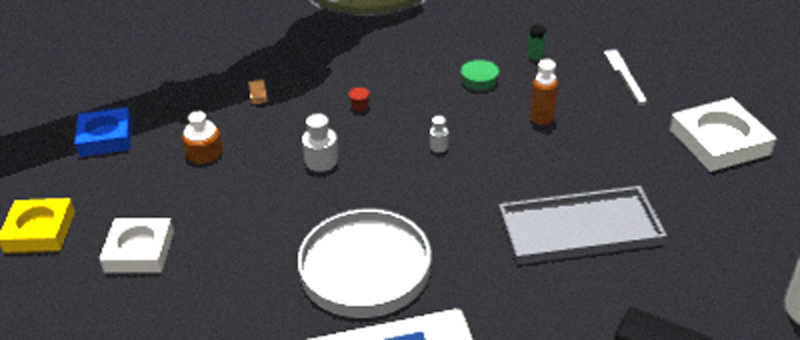

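View pics/side1.png

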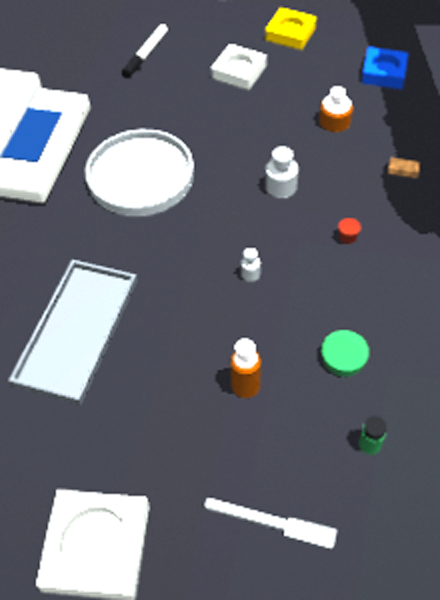

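The crops confirm which object is which. The spatula's blade end points toward the robot, at about scene (415,146) and side (365,368). My side-view threshold was too low, so I'll redo it.

```bash
sed -i 's/max(2)>48/max(2)>(60 if c is cs[0] else 100)/; /^for c,nm/,$d' a.py; cat >> a.py <<'E'
        if n in("sp","lt","cs","cl"):
            print("   box",np.round(plane(c,cv2.boxPoints(cv2.minAreaRect(plane(c,h[:,0],{"sp":.006,"lt":.014,"cs":.022,"cl":.026}[n])[:,:2].astype(np.float32)*1000)) if 0 else h[:1,0],z)[0],3),
              cv2.minAreaRect((plane(c,h[:,0],{"sp":.006,"lt":.014,"cs":.022,"cl":.026}[n])[:,:2]*1000).astype(np.float32)))
E
python3 a.py
```

```text
wl [261 176  18  29 391] [269.3 190.6] [ 0.4399 -0.1516  0.032 ]
wl [333 173  16  26 244] [341.2 184.8] [ 0.4351 -0.1501  0.032 ]
ws [325 177  10  19 138] [329.  186.2] [ 0.4496 -0.0026  0.022 ]
ws [321 224  10  16 100] [325.5 231.1] [ 0.448  -0.0026  0.022 ]
bl [201 175  19  18 240] [209.4 184.4] [ 0.367  -0.2929  0.025 ]
bl [361 143  16  16 185] [368.4 151.1] [ 0.3812 -0.3016  0.025 ]
bt [376 149  13  16 152] [382.4 157.2] [0.3899 0.1593 0.04  ]
bt [316 269  14  18 202] [322.4 277.9] [0.4282 0.1328 0.04  ]
sp [412 144  22  29 172] [422.3 156.8] [0.3727 0.2843 0.006 ]
   box [0.308 0.29  0.006] ((375.44354248046875, 284.2710266113281), (20.86017417907715, 134.89280700683594), 87.42840576171875)
sp [302 349  67  25 485] [338.2 361. ] [0.3658 0.2878 0.006 ]
   box [0.439 0.278 0.006] ((373.9844055175781, 286.9358215332031), (19.4032039642334, 131.48561096191406), 85.41804504394531)
cl [ 445  168   54   38 1270] [470.8 186.4] [0.5403 0.3374 0.02  ]
   box [0.474 0.385 0.02 ] ((544.1852416992188, 333.2884216308594), (114.13440704345703, 111.86148834228516), 6.935480117797852)
cl [ 218  
[... 402 characters left out ...]
[319.2 132.4] [ 0.5389 -0.3649  0.018 ]
   box [ 0.565 -0.411  0.018] ((538.2621459960938, -361.27105712890625), (83.9028549194336, 75.01142883300781), 76.85021209716797)
rt [ 259  224   67   55 2894] [291.8 250.7] [ 0.6321 -0.1347  0.012 ]
rt [ 242  164   55   44 1737] [269.9 184.9] [ 0.6268 -0.1315  0.012 ]
lt [ 359  213   85   35 1822] [399.9 229.8] [0.6294 0.1163 0.009 ]
   box [0.59  0.19  0.009] ((632.3169555664062, 115.16229248046875), (172.3825225830078, 85.65766143798828), 85.5997543334961)
lt [ 205  230   63   70 2218] [236.3 264.5] [0.6334 0.1209 0.009 ]
   box [0.667 0.028 0.009] ((631.6752319335938, 117.15946197509766), (171.05653381347656, 84.76017761230469), 85.51236724853516)
```

Emit:
{"method": "drive_tool", "body": {
  "moves": [
    {"x":40,"y":-40,"rz":0.03},
    {"x":80,"y":-81,"rz":0.08},
    {"x":120,"y":-122,"rz":0.13},
    {"x":160,"y":-163,"rz":0.18},
    {"x":200,"y":-203,"rz":0.22},
    {"x":240,"y":-244,"rz":0.272},
    {"x":280,"y":-285,"rz":0.272},
    {"x":320,"y":-325,"rz":0.272},
    {"x":350,"y":-356,"rz":0.272},
    {"x":370,"y":-376,"rz":0.272},
    {"x":380,"y":-387,"rz":0.272},
    {"x":380,"y":-387,"rz":0.272},
    {"x":380,"y":-387,"rz":0.272},
    {"x":380,"y":-387,"rz":0.272}
  ]
}}

```text
invalid input at $.moves[0]: expected keys x, y, z, rx, ry, rz, fingers
```

```bash
python3 - <<'E'
from h import *
o=sensors.get_obs(); print(o["time_s"],o["tool_pos"],o["tool_rot"],o["qpos"],o["force"])
c=vision.read_camera("wrist"); cv2.imwrite("pics/w1.png",c["image"][:,:,::-1])
print(proj(c,[[.437,-.151,.064],[.449,-.003,.044],[.3825,-.292,.057]]))
E
```

```text
0.35 [ 0.17444379 -0.6260556   0.23033392] [-1.79979603e+02  4.38016744e-03  1.55766830e+01] [75.23500073 18.40338246 -4.01673451 83.12153913  1.2963197  78.54070747
 -3.25828759] [ 0.35904368 -0.91347098 -0.93393652]
[[ -33.80491016 -147.13696106]
 [ -41.3425376   -97.41772911]
 [  47.69871398 -101.74108303]]
```

View pics/w1.png

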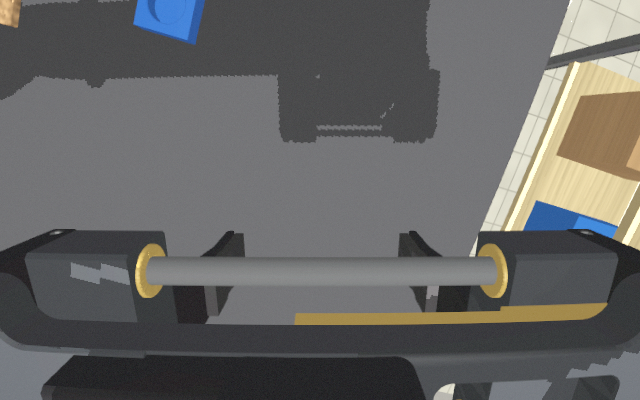

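The wrist view is still at the start pose, because the rows need every key. It shows the gripper with the blue look-alike at (170,15). I'll resend with all keys.

Emit:
{"method": "drive_tool", "body": {
  "moves": [
    {"x":40,"y":-40,"z":0,"rx":0,"ry":0,"rz":0.03,"fingers":-1},
    {"x":80,"y":-81,"z":0,"rx":0,"ry":0,"rz":0.08,"fingers":-1},
    {"x":120,"y":-122,"z":0,"rx":0,"ry":0,"rz":0.13,"fingers":-1},
    {"x":160,"y":-163,"z":0,"rx":0,"ry":0,"rz":0.18,"fingers":-1},
    {"x":200,"y":-203,"z":0,"rx":0,"ry":0,"rz":0.22,"fingers":-1},
    {"x":240,"y":-244,"z":0,"rx":0,"ry":0,"rz":0.272,"fingers":-1},
    {"x":280,"y":-285,"z":0,"rx":0,"ry":0,"rz":0.272,"fingers":-1},
    {"x":320,"y":-325,"z":0,"rx":0,"ry":0,"rz":0.272,"fingers":-1},
    {"x":350,"y":-356,"z":0,"rx":0,"ry":0,"rz":0.272,"fingers":-1},
    {"x":370,"y":-376,"z":0,"rx":0,"ry":0,"rz":0.272,"fingers":-1},
    {"x":380,"y":-387,"z":0,"rx":0,"ry":0,"rz":0.272,"fingers":-1},
    {"x":380,"y":-387,"z":0,"rx":0,"ry":0,"rz":0.272,"fingers":-1},
    {"x":380,"y":-387,"z":0,"rx":0,"ry":0,"rz":0.272,"fingers":-1},
    {"x":380,"y":-387,"z":0,"rx":0,"ry":0,"rz":0.272,"fingers":-1}
  ],
  "force": 40
}}

```text
time_s: 2.15
tool_pos: [0.4361, -0.1526, 0.2305]
tool_rot: [180.0, 0.0, -0.1]
force: [-0.3, 0.5, -0.5]
grip_width: 0.0868
grasp_force: 0.0
```

```bash
python3 - <<'E'
from h import *
o=sensors.get_obs(); print(o["time_s"],o["tool_pos"],o["tool_rot"],o["qpos"],o["force"])
c=vision.read_camera("wrist"); cv2.imwrite("pics/w2.png",c["image"][:,:,::-1])
print(proj(c,[[.437,-.151,.064],[.449,-.003,.044],[.3825,-.292,.057],[.63,-.133,.02]]))
E
```

```text
2.15 [ 0.4360628  -0.15263928  0.23045286] [ 1.79987289e+02  1.79475928e-02 -1.44146827e-01] [ 47.48624402  -3.93425175 -29.85612866 107.57004185  -2.00046847
  75.86494047 -71.96653002] [-0.28312491  0.47233013 -0.48935969]
[[319.90610025 189.184691  ]
 [188.15909746 175.48292636]
 [444.33010391 234.72408273]
 [302.52205297   3.26312271]]
```

View pics/w2.png

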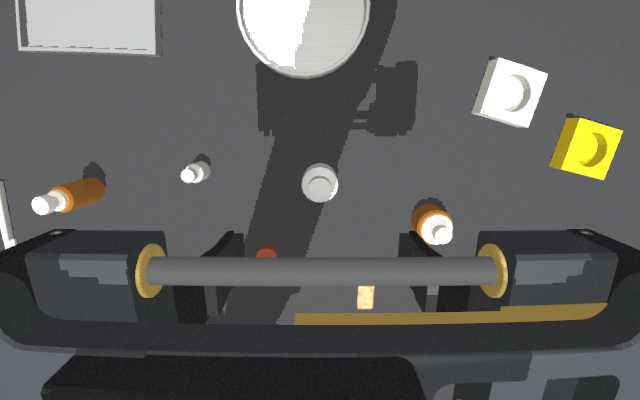

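Wrist view: weight_large knob at (319,187), weight_small knob (188,175), bottle_low knob (443,234), bottle_tall knob (45,204) and the white small case's well (510,93). The first three match the projections of my estimates. I'll refine all of them here.

```bash
python3 - <<'E'
from h import *
np.set_printoptions(precision=4,suppress=True)
c=vision.read_camera("wrist"); g=c["image"].astype(int); sat=g.max(2)-g.min(2)
def cen(p,r,thr,nm,z):
    m=np.zeros(g.shape[:2],np.uint8); cv2.circle(m,p,r,1,-1)
    m=((g.min(2)>thr)&(m>0)).astype(np.uint8)
    cs=cv2.findContours(m,0,1)[0]; h=max(cs,key=cv2.contourArea)
    print(nm,cv2.minEnclosingCircle(h),cv2.boundingRect(h),plane(c,cv2.minEnclosingCircle(h)[0],z)[0])
cen((319,187),24,100,"wl all",.03)
cen((187,176),9,150,"ws knob",.044)
cen((443,234),14,190,"bl knob",.057)
cen((43,204),14,190,"bt knob",.085)
cen((509,93),45,130,"cs all",.022)
for u,v in((510,93),): print("cs well mid",plane(c,(u,v),.014))
w=sat[:140,440:560]<40
m=((g.min(2)>60)).astype(np.uint8); k,l,s,ce=cv2.connectedComponentsWithStats(m); i=l[70,500]; h=max(cv2.findContours((l==i).astype(np.uint8),0,1)[0],key=cv2.contourArea)
print("cs box",cv2.minAreaRect((plane(c,h[:,0],.022)[:,:2]*1000).astype(np.float32)))
crop=c["image"][160:225,290:350,::-1]
cv2.imwrite("pics/crop.png",np.hstack([cv2.resize(c["image"][y-40:y+40,x-40:x+40,::-1],None,fx=5,fy=5) for x,y in((319,187),(510,93))]))
E
```

```text
wl all ((320.5, 183.5), 20.892681121826172) (301, 163, 41, 41) [ 0.4366 -0.1513  0.03  ]
ws knob ((188.5416717529297, 175.0833282470703), 8.22913646697998) (181, 167, 15, 17) [ 0.4495 -0.0033  0.044 ]
bl knob ((442.0, 233.0), 13.601571083068848) (429, 220, 24, 25) [ 0.3847 -0.2889  0.057 ]
bt knob ((40.5, 205.5), 10.12432861328125) (31, 197, 19, 18) [0.4254 0.1446 0.085 ]
cs all ((509.5, 93.0), 42.500099182128906) (472, 57, 76, 71) [ 0.54   -0.3667  0.022 ]
cs well mid [[ 0.5407 -0.3721  0.014 ]]
cs box ((444.75714111328125, -149.34024047851562), (870.0328979492188, 409.31842041015625), 89.838134765625)
```

View pics/crop.png

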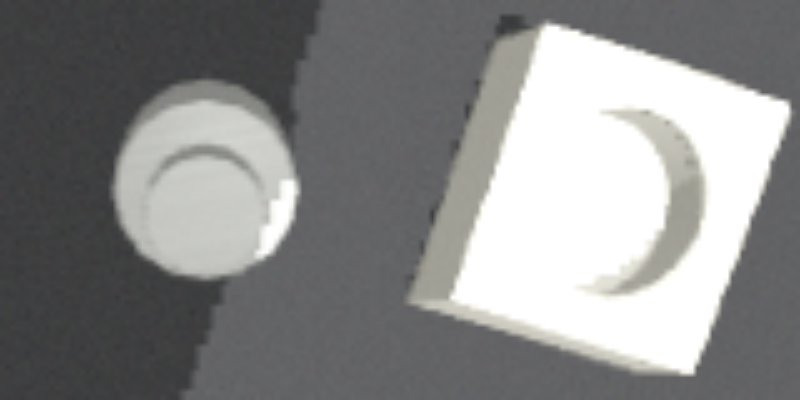

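The crop shows the knob centre at wrist px (320,190), as predicted. The case's top-face centre is at (514,93), which gives case_small ≈ (0.541,-0.371).

Emit:
{"method": "drive_tool", "body": {
  "moves": [
    {"x":0,"y":-1,"z":20,"rx":0,"ry":0,"rz":0,"fingers":-1},
    {"x":1,"y":-1,"z":55,"rx":0,"ry":0,"rz":0,"fingers":-1},
    {"x":1,"y":-1,"z":95,"rx":0,"ry":0,"rz":0,"fingers":-1},
    {"x":1,"y":-1,"z":135,"rx":0,"ry":0,"rz":0,"fingers":-1},
    {"x":1,"y":-1,"z":165,"rx":0,"ry":0,"rz":0,"fingers":-1},
    {"x":1,"y":-1,"z":178,"rx":0,"ry":0,"rz":0,"fingers":-1},
    {"x":1,"y":-1,"z":180,"rx":0,"ry":0,"rz":0,"fingers":-1},
    {"x":1,"y":-1,"z":180,"rx":0,"ry":0,"rz":0,"fingers":-1},
    {"x":1,"y":-1,"z":180,"rx":0,"ry":0,"rz":0,"fingers":1},
    {"x":1,"y":-1,"z":180,"rx":0,"ry":0,"rz":0,"fingers":1},
    {"x":1,"y":-1,"z":180,"rx":0,"ry":0,"rz":0,"fingers":1},
    {"x":1,"y":-1,"z":180,"rx":0,"ry":0,"rz":0,"fingers":1},
    {"x":1,"y":-1,"z":180,"rx":0,"ry":0,"rz":0,"fingers":1},
    {"x":1,"y":-1,"z":180,"rx":0,"ry":0,"rz":0,"fingers":1},
    {"x":1,"y":-1,"z":180,"rx":0,"ry":0,"rz":0,"fingers":1}
  ],
  "force": 40
}}

```text
time_s: 4.12
tool_pos: [0.4376, -0.1505, 0.0505]
tool_rot: [180.0, -0.0, -0.0]
force: [0.9, -2.0, -1.0]
grip_width: 0.0249
grasp_force: 31.8
```

Emit:
{"method": "drive_tool", "body": {
  "moves": [
    {"x":0,"y":0,"z":-10,"rx":0,"ry":0,"rz":0,"fingers":1},
    {"x":0,"y":0,"z":-35,"rx":0,"ry":0,"rz":0,"fingers":1},
    {"x":0,"y":0,"z":-75,"rx":0,"ry":0,"rz":0,"fingers":1},
    {"x":0,"y":0,"z":-115,"rx":0,"ry":0,"rz":0,"fingers":1},
    {"x":2,"y":-10,"z":-140,"rx":0,"ry":0,"rz":0,"fingers":1},
    {"x":10,"y":-35,"z":-150,"rx":0,"ry":0,"rz":0,"fingers":1},
    {"x":20,"y":-75,"z":-150,"rx":0,"ry":0,"rz":0,"fingers":1},
    {"x":30,"y":-120,"z":-150,"rx":0,"ry":0,"rz":0,"fingers":1},
    {"x":30,"y":-165,"z":-150,"rx":0,"ry":0,"rz":0,"fingers":1},
    {"x":30,"y":-210,"z":-150,"rx":0,"ry":0,"rz":0,"fingers":1},
    {"x":30,"y":-255,"z":-150,"rx":0,"ry":0,"rz":0,"fingers":1},
    {"x":30,"y":-300,"z":-150,"rx":0,"ry":0,"rz":0,"fingers":1},
    {"x":30,"y":-345,"z":-150,"rx":0,"ry":0,"rz":0,"fingers":1},
    {"x":30,"y":-390,"z":-150,"rx":0,"ry":0,"rz":0,"fingers":1},
    {"x":30,"y":-430,"z":-150,"rx":0,"ry":0,"rz":0,"fingers":1},
    {"x":30,"y":-465,"z":-150,"rx":0,"ry":0,"rz":0,"fingers":1},
    {"x":30,"y":-485,"z":-150,"rx":0,"ry":0,"rz":0,"fingers":1},
    {"x":30,"y":-492,"z":-150,"rx":0,"ry":0,"rz":0,"fingers":1},
    {"x":30,"y":-492,"z":-150,"rx":0,"ry":0,"rz":0,"fingers":1},
    {"x":30,"y":-492,"z":-150,"rx":0,"ry":0,"rz":0,"fingers":1}
  ]
}}

```text
time_s: 6.62
tool_pos: [0.4682, 0.3401, 0.2003]
tool_rot: [179.9, 0.0, -0.1]
force: [-0.3, 0.3, -4.6]
grip_width: 0.0247
grasp_force: 40.0
```

```bash
python3 - <<'E'
from h import *
o=sensors.get_obs(); print(o["time_s"],o["tool_pos"],o["tool_rot"],o["qpos"],o["force"])
c=vision.read_camera("wrist"); cv2.imwrite("pics/w3.png",c["image"][:,:,::-1])
print(proj(c,[[.536,.342,.026],[.3745,.2855,.006],[.425,.1446,.085]]))
E
```

```text
6.625 [0.4681819  0.34005147 0.20031595] [ 1.79909157e+02  6.53070154e-05 -1.14407485e-01] [   7.97376817   18.60429623  -55.97907159   94.45099752   15.91437723
   75.50359522 -140.78054121] [-0.29393544  0.27268472 -4.55799334]
[[319.21508778 124.16088956]
 [365.82028809 259.92784554]
 [524.83743676 245.21566807]]
```

View pics/w3.png

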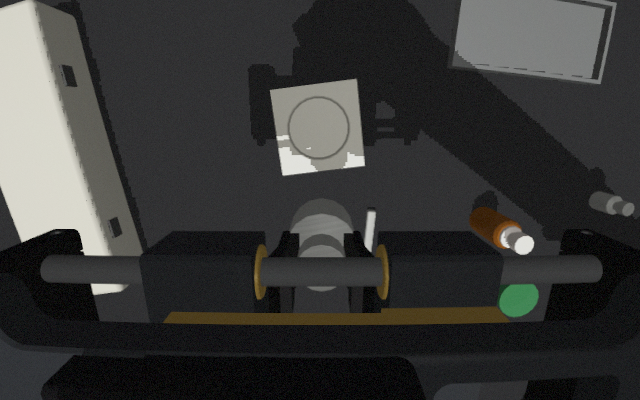

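The wrist view shows the large case's well centred at (319,127), with the weight hanging straight in the fingers. That puts case_large ≈ (0.533, 0.342).

Emit:
{"method": "drive_tool", "body": {
  "moves": [
    {"x":10,"y":0,"z":0,"rx":0,"ry":0,"rz":0,"fingers":1},
    {"x":35,"y":-1,"z":0,"rx":0,"ry":0,"rz":0,"fingers":1},
    {"x":57,"y":-2,"z":10,"rx":0,"ry":0,"rz":0,"fingers":1},
    {"x":65,"y":-2,"z":30,"rx":0,"ry":0,"rz":0,"fingers":1},
    {"x":65,"y":-2,"z":60,"rx":0,"ry":0,"rz":0,"fingers":1},
    {"x":65,"y":-2,"z":90,"rx":0,"ry":0,"rz":0,"fingers":1},
    {"x":65,"y":-2,"z":115,"rx":0,"ry":0,"rz":0,"fingers":1},
    {"x":65,"y":-2,"z":130,"rx":0,"ry":0,"rz":0,"fingers":1},
    {"x":65,"y":-2,"z":138,"rx":0,"ry":0,"rz":0,"fingers":1},
    {"x":65,"y":-2,"z":142,"rx":0,"ry":0,"rz":0,"fingers":1},
    {"x":65,"y":-2,"z":142,"rx":0,"ry":0,"rz":0,"fingers":1},
    {"x":65,"y":-2,"z":142,"rx":0,"ry":0,"rz":0,"fingers":1}
  ]
}}

```text
time_s: 8.18
tool_pos: [0.5331, 0.344, 0.0593]
tool_rot: [-180.0, -0.1, -0.0]
force: [-0.8, 0.8, -4.9]
grip_width: 0.0246
grasp_force: 40.0
```

Emit:
{"method": "drive_tool", "body": {
  "moves": [
    {"x":0,"y":0,"z":1,"rx":0,"ry":0,"rz":0,"fingers":1},
    {"x":0,"y":0,"z":2,"rx":0,"ry":0,"rz":0,"fingers":1},
    {"x":0,"y":0,"z":2,"rx":0,"ry":0,"rz":0,"fingers":-1},
    {"x":0,"y":0,"z":2,"rx":0,"ry":0,"rz":0,"fingers":-1},
    {"x":0,"y":0,"z":2,"rx":0,"ry":0,"rz":0,"fingers":-1},
    {"x":0,"y":0,"z":2,"rx":0,"ry":0,"rz":0,"fingers":-1},
    {"x":0,"y":0,"z":-15,"rx":0,"ry":0,"rz":0,"fingers":-1},
    {"x":0,"y":0,"z":-50,"rx":0,"ry":0,"rz":0,"fingers":-1},
    {"x":0,"y":0,"z":-90,"rx":0,"ry":0,"rz":0,"fingers":-1},
    {"x":-10,"y":30,"z":-110,"rx":0,"ry":0,"rz":0,"fingers":-1},
    {"x":-20,"y":80,"z":-120,"rx":0,"ry":0,"rz":0,"fingers":-1},
    {"x":-30,"y":130,"z":-120,"rx":0,"ry":0,"rz":0,"fingers":-1},
    {"x":-45,"y":180,"z":-120,"rx":0,"ry":0,"rz":0,"fingers":-1},
    {"x":-60,"y":230,"z":-120,"rx":0,"ry":0,"rz":0,"fingers":-1},
    {"x":-70,"y":280,"z":-120,"rx":0,"ry":0,"rz":0,"fingers":-1},
    {"x":-80,"y":320,"z":-110,"rx":0,"ry":0,"rz":0,"fingers":-1},
    {"x":-83,"y":342,"z":-100,"rx":0,"ry":0,"rz":0,"fingers":-1},
    {"x":-83,"y":347,"z":-90,"rx":0,"ry":0,"rz":0,"fingers":-1},
    {"x":-83,"y":347,"z":-80,"rx":0,"ry":0,"rz":0,"fingers":-1},
    {"x":-83,"y":347,"z":-70,"rx":0,"ry":0,"rz":0,"fingers":-1}
  ]
}}

```text
time_s: 10.68
tool_pos: [0.4499, -0.0018, 0.1281]
tool_rot: [-180.0, -0.0, 0.1]
force: [0.3, -0.1, -0.5]
grip_width: 0.0869
grasp_force: 0.0
```

```bash
python3 - <<'E'
from h import *
o=sensors.get_obs(); print(o["time_s"],o["tool_pos"],o["tool_rot"],o["force"])
c=vision.read_camera("side"); d=vision.read_camera("wrist"); e=vision.read_camera("scene")
I=lambda q,y,x,h,w:cv2.resize(q["image"][y:y+h,x:x+w,::-1],(400,300))
cv2.imwrite("pics/p4.png",np.vstack([np.hstack([I(c,320,190,80,106),I(e,150,420,60,80)]),np.hstack([I(d,60,200,180,240),I(d,0,0,400,640)])]))
print(proj(d,[[.4495,-.003,.044]]))
E
```

```text
10.675 [ 0.44994116 -0.00181003  0.12814203] [-1.79974334e+02 -1.66331904e-02  1.33782259e-01] [ 0.34732655 -0.08392783 -0.46532467]
[[323.10462943 211.44969861]]
```

View pics/p4.png

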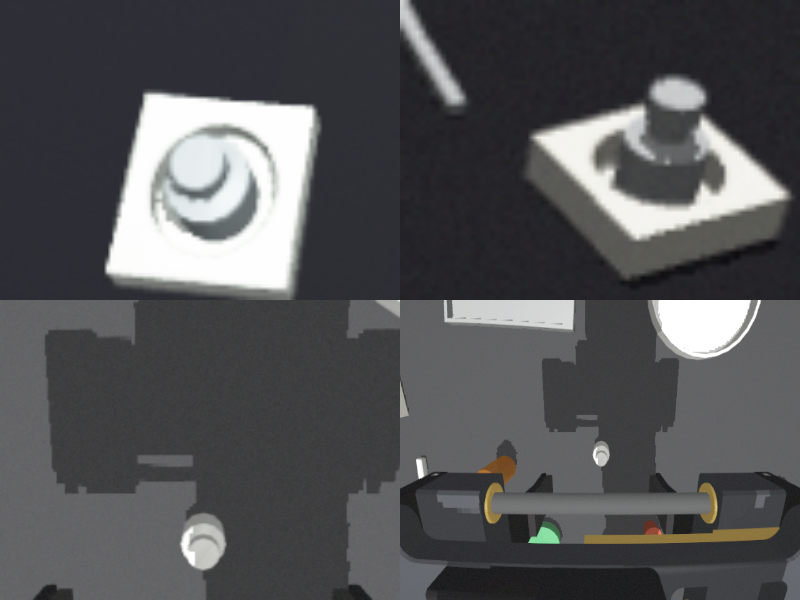

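The large weight stands in its well. The small weight's knob is at wrist px (323,210), against (323,211) predicted.

Emit:
{"method": "drive_tool", "body": {
  "moves": [
    {"x":0,"y":1,"z":20,"rx":0,"ry":0,"rz":0,"fingers":-1},
    {"x":0,"y":1,"z":50,"rx":0,"ry":0,"rz":0,"fingers":-1},
    {"x":0,"y":1,"z":75,"rx":0,"ry":0,"rz":0,"fingers":-1},
    {"x":0,"y":1,"z":88,"rx":0,"ry":0,"rz":0,"fingers":-1},
    {"x":0,"y":1,"z":91,"rx":0,"ry":0,"rz":0,"fingers":-1},
    {"x":0,"y":1,"z":91,"rx":0,"ry":0,"rz":0,"fingers":-1},
    {"x":0,"y":1,"z":91,"rx":0,"ry":0,"rz":0,"fingers":1},
    {"x":0,"y":1,"z":91,"rx":0,"ry":0,"rz":0,"fingers":1},
    {"x":0,"y":1,"z":91,"rx":0,"ry":0,"rz":0,"fingers":1},
    {"x":0,"y":1,"z":91,"rx":0,"ry":0,"rz":0,"fingers":1},
    {"x":0,"y":1,"z":91,"rx":0,"ry":0,"rz":0,"fingers":1},
    {"x":0,"y":1,"z":91,"rx":0,"ry":0,"rz":0,"fingers":1},
    {"x":0,"y":1,"z":91,"rx":0,"ry":0,"rz":0,"fingers":1},
    {"x":0,"y":1,"z":91,"rx":0,"ry":0,"rz":0,"fingers":1}
  ],
  "force": 25
}}

```text
time_s: 12.58
tool_pos: [0.4497, -0.0043, 0.0375]
tool_rot: [-180.0, 0.0, -0.0]
force: [1.0, 0.2, 0.2]
grip_width: 0.0152
grasp_force: 19.4
```

Emit:
{"method": "drive_tool", "body": {
  "moves": [
    {"x":0,"y":0,"z":-10,"rx":0,"ry":0,"rz":0,"fingers":1},
    {"x":0,"y":0,"z":-35,"rx":0,"ry":0,"rz":0,"fingers":1},
    {"x":0,"y":0,"z":-75,"rx":0,"ry":0,"rz":0,"fingers":1},
    {"x":2,"y":10,"z":-100,"rx":0,"ry":0,"rz":0,"fingers":1},
    {"x":8,"y":35,"z":-110,"rx":0,"ry":0,"rz":0,"fingers":1},
    {"x":18,"y":75,"z":-110,"rx":0,"ry":0,"rz":0,"fingers":1},
    {"x":30,"y":120,"z":-110,"rx":0,"ry":0,"rz":0,"fingers":1},
    {"x":40,"y":165,"z":-110,"rx":0,"ry":0,"rz":0,"fingers":1},
    {"x":52,"y":210,"z":-110,"rx":0,"ry":0,"rz":0,"fingers":1},
    {"x":63,"y":255,"z":-110,"rx":0,"ry":0,"rz":0,"fingers":1},
    {"x":74,"y":300,"z":-110,"rx":0,"ry":0,"rz":0,"fingers":1},
    {"x":83,"y":335,"z":-110,"rx":0,"ry":0,"rz":0,"fingers":1},
    {"x":89,"y":358,"z":-110,"rx":0,"ry":0,"rz":0,"fingers":1},
    {"x":91,"y":367,"z":-110,"rx":0,"ry":0,"rz":0,"fingers":1},
    {"x":91,"y":367,"z":-110,"rx":0,"ry":0,"rz":0,"fingers":1},
    {"x":91,"y":367,"z":-110,"rx":0,"ry":0,"rz":0,"fingers":1}
  ]
}}

```text
time_s: 14.58
tool_pos: [0.5408, -0.3697, 0.1478]
tool_rot: [-180.0, 0.0, 0.1]
force: [0.1, 0.4, -1.7]
grip_width: 0.0146
grasp_force: 25.0
```

```bash
python3 - <<'E'
from h import *
o=sensors.get_obs(); print(o["time_s"],o["tool_pos"],o["tool_rot"],o["force"],o["qpos"][6])
d=vision.read_camera("wrist")
cv2.imwrite("pics/w5.png",d["image"][100:360,160:480,::-1].repeat(2,0).repeat(2,1))
print(proj(d,[[.541,-.371,.022],list(o["tool_pos"][:2])+[o["tool_pos"][2]-.0375]]))
E
```

```text
14.575 [ 0.54078531 -0.3697337   0.14780673] [-1.79967126e+02  2.99045522e-03  9.04566953e-02] [ 0.09987367  0.40106934 -1.72559885] -67.94768083788759
[[322.95502561 199.11308187]
 [321.73411534 231.74883836]]
```

View pics/w5.png

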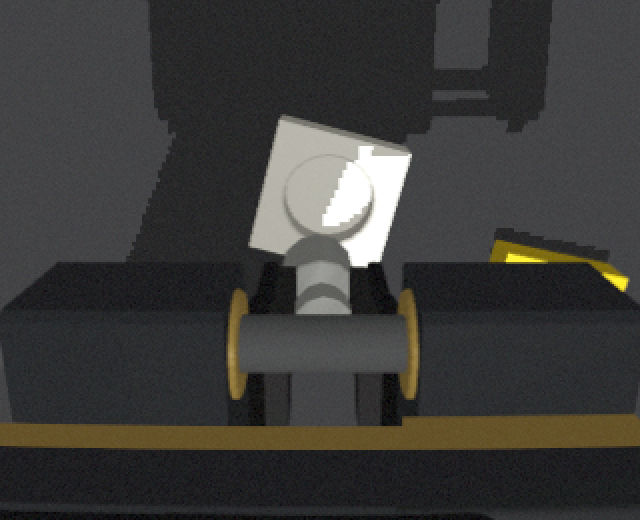

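The well rim is centred at wrist px (324.5,198.5), about 1 mm from the estimate. I'll lower the weight and release it.

Emit:
{"method": "drive_tool", "body": {
  "moves": [
    {"x":0,"y":2,"z":15,"rx":0,"ry":0,"rz":0,"fingers":1},
    {"x":0,"y":2.5,"z":40,"rx":0,"ry":0,"rz":0,"fingers":1},
    {"x":0,"y":2.5,"z":65,"rx":0,"ry":0,"rz":0,"fingers":1},
    {"x":0,"y":2.5,"z":85,"rx":0,"ry":0,"rz":0,"fingers":1},
    {"x":0,"y":2.5,"z":97,"rx":0,"ry":0,"rz":0,"fingers":1},
    {"x":0,"y":2.5,"z":102,"rx":0,"ry":0,"rz":0,"fingers":1},
    {"x":0,"y":2.5,"z":103.5,"rx":0,"ry":0,"rz":0,"fingers":1},
    {"x":0,"y":2.5,"z":103.5,"rx":0,"ry":0,"rz":0,"fingers":1},
    {"x":0,"y":2.5,"z":103.5,"rx":0,"ry":0,"rz":0,"fingers":1}
  ]
}}

```text
time_s: 15.75
tool_pos: [0.541, -0.3741, 0.0448]
tool_rot: [180.0, -0.1, -0.0]
force: [-0.1, 0.7, -0.5]
grip_width: 0.0144
grasp_force: 25.0
```

Emit:
{"method": "drive_tool", "body": {
  "moves": [
    {"x":0,"y":0,"z":0,"rx":0,"ry":0,"rz":0,"fingers":-1},
    {"x":0,"y":0,"z":0,"rx":0,"ry":0,"rz":0,"fingers":-1},
    {"x":0,"y":0,"z":0,"rx":0,"ry":0,"rz":0,"fingers":-1},
    {"x":0,"y":0,"z":0,"rx":0,"ry":0,"rz":0,"fingers":-1},
    {"x":0,"y":0,"z":-15,"rx":0,"ry":0,"rz":0,"fingers":-1},
    {"x":0,"y":0,"z":-45,"rx":0,"ry":0,"rz":0,"fingers":-1},
    {"x":-10,"y":-5,"z":-85,"rx":0,"ry":0,"rz":0,"fingers":-1},
    {"x":-40,"y":-20,"z":-115,"rx":0,"ry":0,"rz":0,"fingers":-1},
    {"x":-80,"y":-43,"z":-125,"rx":0,"ry":0,"rz":0,"fingers":-1},
    {"x":-120,"y":-64,"z":-125,"rx":0,"ry":0,"rz":0,"fingers":-1},
    {"x":-147,"y":-78,"z":-125,"rx":0,"ry":0,"rz":0,"fingers":-1},
    {"x":-157,"y":-84,"z":-125,"rx":0,"ry":0,"rz":0,"fingers":-1},
    {"x":-157,"y":-84,"z":-125,"rx":0,"ry":0,"rz":0,"fingers":-1},
    {"x":-157,"y":-84,"z":-125,"rx":0,"ry":0,"rz":0,"fingers":-1}
  ],
  "force": 20
}}

```text
time_s: 17.5
tool_pos: [0.3848, -0.2902, 0.1695]
tool_rot: [180.0, -0.1, 0.0]
force: [0.0, 0.6, 0.8]
grip_width: 0.0869
grasp_force: 0.0
```

```bash
python3 - <<'E'
from h import *
o=sensors.get_obs(); print(o["time_s"],o["tool_pos"],o["tool_rot"],o["qpos"])
d=vision.read_camera("wrist"); e=vision.read_camera("scene"); s=vision.read_camera("side")
I=lambda q,y,x,h,w:cv2.resize(q["image"][y:y+h,x:x+w,::-1],(400,300))
cv2.imwrite("pics/p6.png",np.vstack([np.hstack([I(e,210,140,60,80),I(s,110,290,45,60)]),np.hstack([I(d,60,200,180,240),I(d,0,0,400,640)])]))
print(proj(d,[[.3847,-.2895,.057],[.3847,-.2895,0.032]]))
E
```

```text
17.5 [ 0.38481624 -0.29023815  0.16949234] [ 1.79977829e+02 -7.90620643e-02  2.19224043e-02] [ 69.71856666   1.80846275 -36.11150508 109.87916911   1.1175339
  68.5852462  -56.7640804 ]
[[320.65063464 203.2071299 ]
 [320.67497756 196.71038148]]
```

View pics/p6.png

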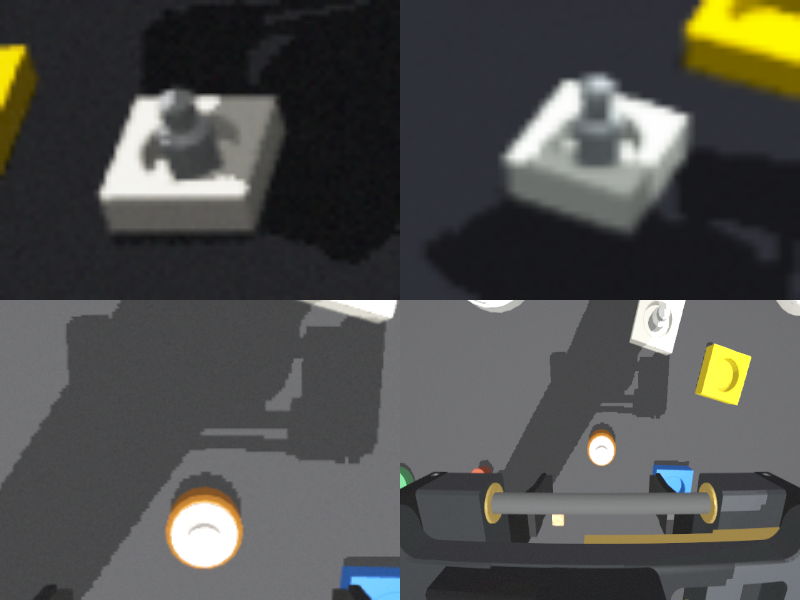

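Both weights are seated. The bottle_low body circle is centred at wrist px (322,198), within 1.5 px of the prediction. I'll pre-narrow the fingers because the blue case is close by.

Emit:
{"method": "drive_tool", "body": {
  "moves": [
    {"x":0,"y":0,"z":15,"rx":0,"ry":0,"rz":0,"fingers":-0.5},
    {"x":0,"y":0,"z":45,"rx":0,"ry":0,"rz":0,"fingers":-0.5},
    {"x":0,"y":0.5,"z":75,"rx":0,"ry":0,"rz":0,"fingers":-0.5},
    {"x":0,"y":0.5,"z":105,"rx":0,"ry":0,"rz":0,"fingers":-0.5},
    {"x":0,"y":0.5,"z":130,"rx":0,"ry":0,"rz":0,"fingers":-0.5},
    {"x":0,"y":0.5,"z":143,"rx":0,"ry":0,"rz":0,"fingers":-0.5},
    {"x":0,"y":0.5,"z":147,"rx":0,"ry":0,"rz":0,"fingers":-0.5},
    {"x":0,"y":0.5,"z":147,"rx":0,"ry":0,"rz":0,"fingers":-0.5},
    {"x":0,"y":0.5,"z":147,"rx":0,"ry":0,"rz":0,"fingers":-0.2},
    {"x":0,"y":0.5,"z":147,"rx":0,"ry":0,"rz":0,"fingers":-0.1},
    {"x":0,"y":0.5,"z":147,"rx":0,"ry":0,"rz":0,"fingers":0.2},
    {"x":0,"y":0.5,"z":147,"rx":0,"ry":0,"rz":0,"fingers":1},
    {"x":0,"y":0.5,"z":147,"rx":0,"ry":0,"rz":0,"fingers":1},
    {"x":0,"y":0.5,"z":147,"rx":0,"ry":0,"rz":0,"fingers":1},
    {"x":0,"y":0.5,"z":147,"rx":0,"ry":0,"rz":0,"fingers":1}
  ],
  "force": 15
}}

```text
time_s: 19.52
tool_pos: [0.3838, -0.2907, 0.0225]
tool_rot: [180.0, -0.0, -0.0]
force: [-1.5, 0.1, 5.7]
grip_width: 0.0453
grasp_force: 15.0
```

```bash
python3 - <<'E'
from h import *
np.set_printoptions(precision=3,suppress=True)
e=vision.read_camera("scene"); s=vision.read_camera("side")
# balance front-top corners: scene (247,290),(340,279); side (243,147) right-top, (213,197) lower
print(tri(e,[(340,280)],s,[(211,188)]),tri(e,[(247,291)],s,[(243,147)]))
for z in(0,.02,.04,.06): print(z,plane(s,[(243,147),(211,190)],z)[:,:2],plane(e,[(247,291),(340,280)],z)[:,:2])
E
```

```text
[[ 0.762 -0.064  0.044]] [[ 0.736 -0.241  0.036]]
0 [[ 0.756 -0.277]
 [ 0.785 -0.093]] [[ 0.706 -0.242]
 [ 0.727 -0.053]]
0.02 [[ 0.745 -0.256]
 [ 0.773 -0.077]] [[ 0.722 -0.242]
 [ 0.743 -0.058]]
0.04 [[ 0.735 -0.235]
 [ 0.762 -0.061]] [[ 0.739 -0.241]
 [ 0.759 -0.062]]
0.06 [[ 0.724 -0.214]
 [ 0.75  -0.045]] [[ 0.755 -0.241]
 [ 0.774 -0.067]]
```

Emit:
{"method": "drive_tool", "body": {
  "moves": [
    {"x":0,"y":0,"z":-8,"rx":0,"ry":0,"rz":0,"fingers":1},
    {"x":0,"y":0,"z":-28,"rx":0,"ry":0,"rz":0,"fingers":1},
    {"x":0,"y":0,"z":-58,"rx":0,"ry":0,"rz":0,"fingers":1},
    {"x":3,"y":-2,"z":-83,"rx":0,"ry":0,"rz":0,"fingers":1},
    {"x":15,"y":-9,"z":-97,"rx":0,"ry":0,"rz":0,"fingers":1},
    {"x":40,"y":-23,"z":-100,"rx":0,"ry":0,"rz":0,"fingers":1},
    {"x":75,"y":-43,"z":-100,"rx":0,"ry":0,"rz":0,"fingers":1},
    {"x":110,"y":-63,"z":-100,"rx":0,"ry":0,"rz":0,"fingers":1},
    {"x":145,"y":-83,"z":-100,"rx":0,"ry":0,"rz":0,"fingers":1},
    {"x":180,"y":-103,"z":-100,"rx":0,"ry":0,"rz":0,"fingers":1},
    {"x":215,"y":-123,"z":-100,"rx":0,"ry":0,"rz":0,"fingers":1},
    {"x":245,"y":-140,"z":-100,"rx":0,"ry":0,"rz":0,"fingers":1},
    {"x":266,"y":-152,"z":-100,"rx":0,"ry":0,"rz":0,"fingers":1},
    {"x":276,"y":-158,"z":-100,"rx":0,"ry":0,"rz":0,"fingers":1},
    {"x":276,"y":-158,"z":-85,"rx":0,"ry":0,"rz":0,"fingers":1},
    {"x":276,"y":-158,"z":-60,"rx":0,"ry":0,"rz":0,"fingers":1},
    {"x":276,"y":-158,"z":-40,"rx":0,"ry":0,"rz":0,"fingers":1},
    {"x":276,"y":-158,"z":-30,"rx":0,"ry":0,"rz":0,"fingers":1},
    {"x":276,"y":-158,"z":-30,"rx":0,"ry":0,"rz":0,"fingers":1}
  ]
}}

```text
time_s: 22.0
tool_pos: [0.6589, -0.1327, 0.0511]
tool_rot: [-180.0, 0.1, -0.0]
force: [-0.6, 0.8, -0.1]
grip_width: 0.0452
grasp_force: 15.0
```

```bash
python3 - <<'E'
from h import *
o=sensors.get_obs(); print(o["time_s"],o["tool_pos"],o["tool_rot"],o["qpos"])
e=vision.read_camera("scene"); s=vision.read_camera("side")
I=lambda q,y,x,h,w:cv2.resize(q["image"][y:y+h,x:x+w,::-1],(400,300))
cv2.imwrite("pics/p7.png",np.hstack([I(e,160,220,120,160),I(s,110,200,105,140)]))
E
```

```text
22.0 [ 0.6588606  -0.13269787  0.05112681] [-1.79989367e+02  9.13471489e-02 -3.45703739e-02] [ 37.63585431  34.34445674 -38.82403694  89.2807314   23.03008717
  64.67732028 -96.33919849]
```

View pics/p7.png

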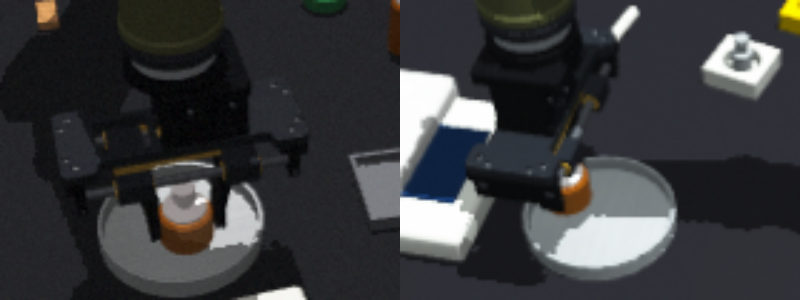

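The low bottle hangs upright over the far half of the round tray. I'll lower it, release, and go to the tall bottle.

Emit:
{"method": "drive_tool", "body": {
  "moves": [
    {"x":0,"y":0,"z":10,"rx":0,"ry":0,"rz":0,"fingers":1},
    {"x":0,"y":0,"z":18,"rx":0,"ry":0,"rz":0,"fingers":1},
    {"x":0,"y":0,"z":22,"rx":0,"ry":0,"rz":0,"fingers":1},
    {"x":0,"y":0,"z":23,"rx":0,"ry":0,"rz":0,"fingers":1},
    {"x":0,"y":0,"z":23,"rx":0,"ry":0,"rz":0,"fingers":1},
    {"x":0,"y":0,"z":23,"rx":0,"ry":0,"rz":0,"fingers":-0.15},
    {"x":0,"y":0,"z":23,"rx":0,"ry":0,"rz":0,"fingers":-0.3},
    {"x":0,"y":0,"z":23,"rx":0,"ry":0,"rz":0,"fingers":-0.45},
    {"x":0,"y":0,"z":23,"rx":0,"ry":0,"rz":0,"fingers":-0.45},
    {"x":0,"y":0,"z":10,"rx":0,"ry":0,"rz":0,"fingers":-0.45},
    {"x":0,"y":0,"z":-15,"rx":0,"ry":0,"rz":0,"fingers":-0.45},
    {"x":0,"y":0,"z":-55,"rx":0,"ry":0,"rz":0,"fingers":-0.45},
    {"x":0,"y":0,"z":-100,"rx":0,"ry":0,"rz":0,"fingers":-1},
    {"x":-20,"y":-20,"z":-135,"rx":0,"ry":0,"rz":0,"fingers":-1},
    {"x":-55,"y":-60,"z":-149,"rx":0,"ry":0,"rz":0,"fingers":-1},
    {"x":-95,"y":-110,"z":-149,"rx":0,"ry":0,"rz":0,"fingers":-1},
    {"x":-135,"y":-160,"z":-149,"rx":0,"ry":0,"rz":0,"fingers":-1},
    {"x":-175,"y":-210,"z":-149,"rx":0,"ry":0,"rz":0,"fingers":-1},
    {"x":-210,"y":-250,"z":-149,"rx":0,"ry":0,"rz":0,"fingers":-1},
    {"x":-234,"y":-278,"z":-149,"rx":0,"ry":0,"rz":0,"fingers":-1}
  ]
}}

```text
time_s: 24.6
tool_pos: [0.4238, 0.1483, 0.2017]
tool_rot: [179.9, -0.1, 0.2]
force: [0.4, -0.1, 0.7]
grip_width: 0.0872
grasp_force: 0.0
```

Emit:
{"method": "drive_tool", "body": {
  "moves": [
    {"x":0,"y":0,"z":0,"rx":0,"ry":0,"rz":0,"fingers":-1},
    {"x":0,"y":0,"z":0,"rx":0,"ry":0,"rz":0,"fingers":-1},
    {"x":0,"y":0,"z":0,"rx":0,"ry":0,"rz":0,"fingers":-1}
  ]
}}

```text
time_s: 24.98
tool_pos: [0.4264, 0.1447, 0.2012]
tool_rot: [-180.0, -0.0, -0.1]
force: [-0.3, -0.4, -0.3]
grip_width: 0.0873
grasp_force: 0.0
```

```bash
python3 - <<'E'
from h import *
o=sensors.get_obs(); print(o["time_s"],o["tool_pos"],o["tool_rot"],o["qpos"])
d=vision.read_camera("wrist"); e=vision.read_camera("scene"); s=vision.read_camera("side")
I=lambda q,y,x,h,w:cv2.resize(q["image"][y:y+h,x:x+w,::-1],(400,300))
cv2.imwrite("pics/p8.png",np.vstack([np.hstack([I(e,200,240,90,120),I(s,145,220,75,100)]),np.hstack([I(d,60,200,180,240),I(d,0,0,400,640)])]))
print(proj(d,[[.4254,.1446,.085],[.4254,.1446,0.06]]))
E
```

```text
24.975 [0.42640819 0.14470692 0.2011909 ] [-1.79976825e+02 -4.69329436e-03 -1.16438406e-01] [  37.03033856   -5.63475332  -55.20820606  110.74852102   -4.87095811
   72.52140441 -106.69889372]
[[321.71140844 202.97497542]
 [321.67141581 196.54511414]]
```

View pics/p8.png

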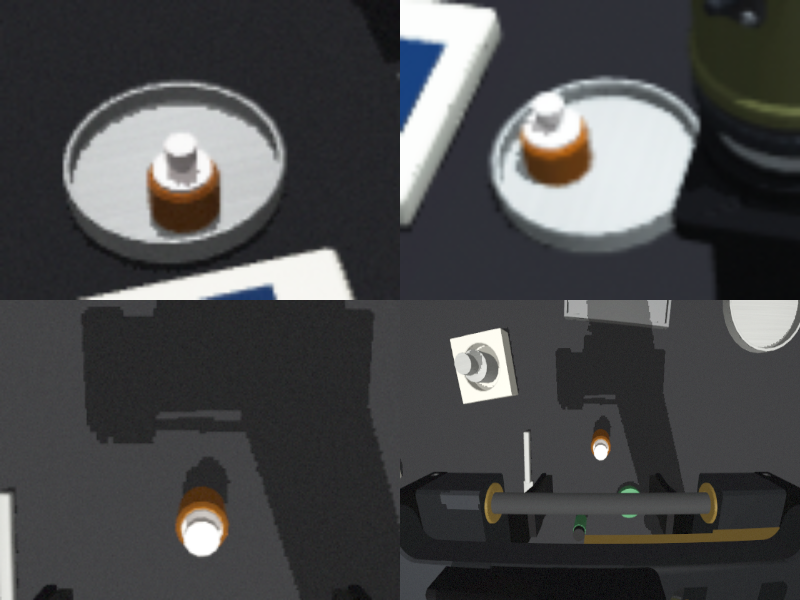

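The low bottle stands upright in the tray. The tall bottle's knob is at wrist px (321,202), as predicted.

Emit:
{"method": "drive_tool", "body": {
  "moves": [
    {"x":-1,"y":0,"z":15,"rx":0,"ry":0,"rz":0,"fingers":-1},
    {"x":-1,"y":0,"z":45,"rx":0,"ry":0,"rz":0,"fingers":-1},
    {"x":-1,"y":0,"z":80,"rx":0,"ry":0,"rz":0,"fingers":-1},
    {"x":-1,"y":0,"z":115,"rx":0,"ry":0,"rz":0,"fingers":-0.8},
    {"x":-1,"y":0,"z":145,"rx":0,"ry":0,"rz":0,"fingers":-0.5},
    {"x":-1,"y":0,"z":162,"rx":0,"ry":0,"rz":0,"fingers":-0.2},
    {"x":-1,"y":0,"z":167,"rx":0,"ry":0,"rz":0,"fingers":-0.1},
    {"x":-1,"y":0,"z":167,"rx":0,"ry":0,"rz":0,"fingers":0},
    {"x":-1,"y":0,"z":167,"rx":0,"ry":0,"rz":0,"fingers":0.1},
    {"x":-1,"y":0,"z":167,"rx":0,"ry":0,"rz":0,"fingers":0.2},
    {"x":-1,"y":0,"z":167,"rx":0,"ry":0,"rz":0,"fingers":0.3},
    {"x":-1,"y":0,"z":167,"rx":0,"ry":0,"rz":0,"fingers":1},
    {"x":-1,"y":0,"z":167,"rx":0,"ry":0,"rz":0,"fingers":1},
    {"x":-1,"y":0,"z":167,"rx":0,"ry":0,"rz":0,"fingers":1},
    {"x":-1,"y":0,"z":167,"rx":0,"ry":0,"rz":0,"fingers":1}
  ]
}}

```text
time_s: 27.0
tool_pos: [0.425, 0.1455, 0.0343]
tool_rot: [180.0, -0.0, -0.0]
force: [-0.5, -1.3, 5.3]
grip_width: 0.0316
grasp_force: 15.0
```

Emit:
{"method": "drive_tool", "body": {
  "moves": [
    {"x":0,"y":0,"z":-8,"rx":0,"ry":0,"rz":0,"fingers":1},
    {"x":0,"y":0,"z":-28,"rx":0,"ry":0,"rz":0,"fingers":1},
    {"x":0,"y":0,"z":-58,"rx":0,"ry":0,"rz":0,"fingers":1},
    {"x":2,"y":3,"z":-85,"rx":0,"ry":0,"rz":0,"fingers":1},
    {"x":10,"y":15,"z":-103,"rx":0,"ry":0,"rz":0,"fingers":1},
    {"x":24,"y":39,"z":-110,"rx":0,"ry":0,"rz":0,"fingers":1},
    {"x":45,"y":73,"z":-110,"rx":0,"ry":0,"rz":0,"fingers":1},
    {"x":67,"y":108,"z":-110,"rx":0,"ry":0,"rz":0,"fingers":1},
    {"x":89,"y":144,"z":-110,"rx":0,"ry":0,"rz":0,"fingers":1},
    {"x":111,"y":180,"z":-110,"rx":0,"ry":0,"rz":0,"fingers":1},
    {"x":133,"y":216,"z":-110,"rx":0,"ry":0,"rz":0,"fingers":1},
    {"x":152,"y":247,"z":-110,"rx":0,"ry":0,"rz":0,"fingers":1},
    {"x":165,"y":268,"z":-110,"rx":0,"ry":0,"rz":0,"fingers":1},
    {"x":171,"y":278,"z":-110,"rx":0,"ry":0,"rz":0,"fingers":1},
    {"x":171,"y":278,"z":-98,"rx":0,"ry":0,"rz":0,"fingers":1},
    {"x":171,"y":278,"z":-75,"rx":0,"ry":0,"rz":0,"fingers":1},
    {"x":171,"y":278,"z":-50,"rx":0,"ry":0,"rz":0,"fingers":1},
    {"x":171,"y":278,"z":-32,"rx":0,"ry":0,"rz":0,"fingers":1},
    {"x":171,"y":278,"z":-25,"rx":0,"ry":0,"rz":0,"fingers":1},
    {"x":171,"y":278,"z":-25,"rx":0,"ry":0,"rz":0,"fingers":1}
  ]
}}

```text
time_s: 29.5
tool_pos: [0.5955, -0.1319, 0.0589]
tool_rot: [-180.0, 0.0, 0.0]
force: [-0.6, 0.2, -0.6]
grip_width: 0.0314
grasp_force: 15.0
```

```bash
python3 - <<'E'
from h import *
e=vision.read_camera("scene"); s=vision.read_camera("side")
I=lambda q,y,x,h,w:cv2.resize(q["image"][y:y+h,x:x+w,::-1],(400,300))
cv2.imwrite("pics/p9.png",np.hstack([I(e,160,220,120,160),I(s,110,200,105,140)]))
E
```

```text
(no output)
```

View pics/p9.png

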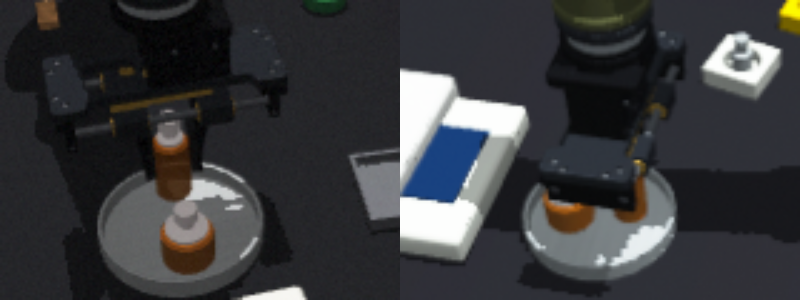

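Emit:
{"method": "drive_tool", "body": {
  "moves": [
    {"x":0,"y":0,"z":8,"rx":0,"ry":0,"rz":0,"fingers":1},
    {"x":0,"y":0,"z":15,"rx":0,"ry":0,"rz":0,"fingers":1},
    {"x":0,"y":0,"z":18,"rx":0,"ry":0,"rz":0,"fingers":1},
    {"x":0,"y":0,"z":19,"rx":0,"ry":0,"rz":0,"fingers":1},
    {"x":0,"y":0,"z":19,"rx":0,"ry":0,"rz":0,"fingers":1},
    {"x":0,"y":0,"z":19,"rx":0,"ry":0,"rz":0,"fingers":0.15},
    {"x":0,"y":0,"z":19,"rx":0,"ry":0,"rz":0,"fingers":0},
    {"x":0,"y":0,"z":19,"rx":0,"ry":0,"rz":0,"fingers":-0.2},
    {"x":0,"y":0,"z":19,"rx":0,"ry":0,"rz":0,"fingers":-0.4},
    {"x":0,"y":0,"z":19,"rx":0,"ry":0,"rz":0,"fingers":-0.4},
    {"x":0,"y":0,"z":10,"rx":0,"ry":0,"rz":0,"fingers":-0.4},
    {"x":0,"y":0,"z":-15,"rx":0,"ry":0,"rz":0,"fingers":-0.4},
    {"x":0,"y":0,"z":-50,"rx":0,"ry":0,"rz":0,"fingers":-0.4},
    {"x":0,"y":0,"z":-90,"rx":0,"ry":0,"rz":0,"fingers":-0.4},
    {"x":0,"y":0,"z":-120,"rx":0,"ry":0,"rz":0,"fingers":-0.4},
    {"x":0,"y":0,"z":-140,"rx":0,"ry":0,"rz":0,"fingers":-0.4},
    {"x":0,"y":0,"z":-140,"rx":0,"ry":0,"rz":0,"fingers":-0.4}
  ]
}}

```text
time_s: 31.72
tool_pos: [0.5965, -0.1324, 0.2006]
tool_rot: [179.9, -0.2, -0.0]
force: [0.9, 0.3, 0.7]
grip_width: 0.0607
grasp_force: 0.0
```

Emit:
{"method": "drive_tool", "body": {
  "moves": [
    {"x":-5,"y":-10,"z":0,"rx":0,"ry":0,"rz":-0.1,"fingers":-0.4},
    {"x":-16,"y":-30,"z":0,"rx":0,"ry":0,"rz":-0.25,"fingers":-0.4},
    {"x":-30,"y":-56,"z":0,"rx":0,"ry":0,"rz":-0.42,"fingers":-0.4},
    {"x":-43,"y":-82,"z":0,"rx":0,"ry":0,"rz":-0.59,"fingers":-0.4},
    {"x":-56,"y":-107,"z":0,"rx":0,"ry":0,"rz":-0.76,"fingers":-0.4},
    {"x":-69,"y":-132,"z":0,"rx":0,"ry":0,"rz":-0.93,"fingers":-0.4},
    {"x":-82,"y":-157,"z":0,"rx":0,"ry":0,"rz":-1.1,"fingers":-0.4},
    {"x":-95,"y":-182,"z":0,"rx":0,"ry":0,"rz":-1.27,"fingers":-0.4},
    {"x":-108,"y":-207,"z":0,"rx":0,"ry":0,"rz":-1.44,"fingers":-0.4},
    {"x":-121,"y":-232,"z":0,"rx":0,"ry":0,"rz":-1.61,"fingers":-0.4},
    {"x":-134,"y":-257,"z":0,"rx":0,"ry":0,"rz":-1.78,"fingers":-0.4},
    {"x":-147,"y":-282,"z":0,"rx":0,"ry":0,"rz":-1.95,"fingers":-0.4},
    {"x":-160,"y":-307,"z":0,"rx":0,"ry":0,"rz":-2.12,"fingers":-0.4},
    {"x":-173,"y":-332,"z":0,"rx":0,"ry":0,"rz":-2.29,"fingers":-0.4},
    {"x":-186,"y":-357,"z":0,"rx":0,"ry":0,"rz":-2.46,"fingers":-0.4},
    {"x":-199,"y":-382,"z":0,"rx":0,"ry":0,"rz":-2.63,"fingers":-0.4},
    {"x":-210,"y":-404,"z":0,"rx":0,"ry":0,"rz":-2.8,"fingers":-0.4},
    {"x":-217,"y":-417,"z":0,"rx":0,"ry":0,"rz":-2.95,"fingers":-0.4},
    {"x":-217,"y":-417,"z":0,"rx":0,"ry":0,"rz":-3.08,"fingers":-0.4},
    {"x":-217,"y":-417,"z":0,"rx":0,"ry":0,"rz":-3.08,"fingers":-0.4}
  ]
}}

```text
time_s: 34.22
tool_pos: [0.378, 0.2843, 0.198]
tool_rot: [-180.0, -0.1, 176.4]
force: [0.9, 0.6, -0.7]
grip_width: 0.0609
grasp_force: 0.0
```

Emit:
{"method": "drive_tool", "body": {
  "moves": [
    {"x":0,"y":0,"z":0,"rx":0,"ry":0,"rz":0,"fingers":-0.4},
    {"x":0,"y":0,"z":0,"rx":0,"ry":0,"rz":0,"fingers":-0.4}
  ]
}}

```text
time_s: 34.48
tool_pos: [0.3787, 0.2843, 0.1988]
tool_rot: [-180.0, -0.0, 176.4]
force: [-0.4, 0.1, 0.8]
grip_width: 0.0611
grasp_force: 0.0
```

```bash
python3 - <<'E'
from h import *
o=sensors.get_obs(); print(o["time_s"],o["tool_pos"],o["tool_rot"],o["qpos"])
d=vision.read_camera("wrist"); e=vision.read_camera("scene"); s=vision.read_camera("side")
np.savez("w.npz",**d)
I=lambda q,y,x,h,w:cv2.resize(q["image"][y:y+h,x:x+w,::-1],(400,300))
cv2.imwrite("pics/p10.png",np.vstack([np.hstack([I(e,200,240,90,120),I(s,145,220,75,100)]),np.hstack([I(d,60,200,180,240),I(d,0,0,400,640)])]))
print(proj(d,[[.3745,.2855,.01],[.3745-.065,.2855+.004,0.005],[.4395,.2815,.01]]))
for q,p,t in((e,(423,157),60),(s,(338,361),100)):
    k,l,st,ce=cv2.connectedComponentsWithStats((q["image"].max(2)>t).astype(np.uint8)); 
E
```

```text
34.475 [0.37874999 0.28426398 0.19875904] [-1.79982983e+02 -2.02982889e-02  1.76352999e+02] [ 37.82895271   0.21931097 -76.61921492 107.86157428   0.22299634
  72.1142622   47.49424933]
[[321.51457213 181.70015954]
 [321.39953841 122.10337077]
 [321.6139113  236.19623297]]
```

View pics/p10.png

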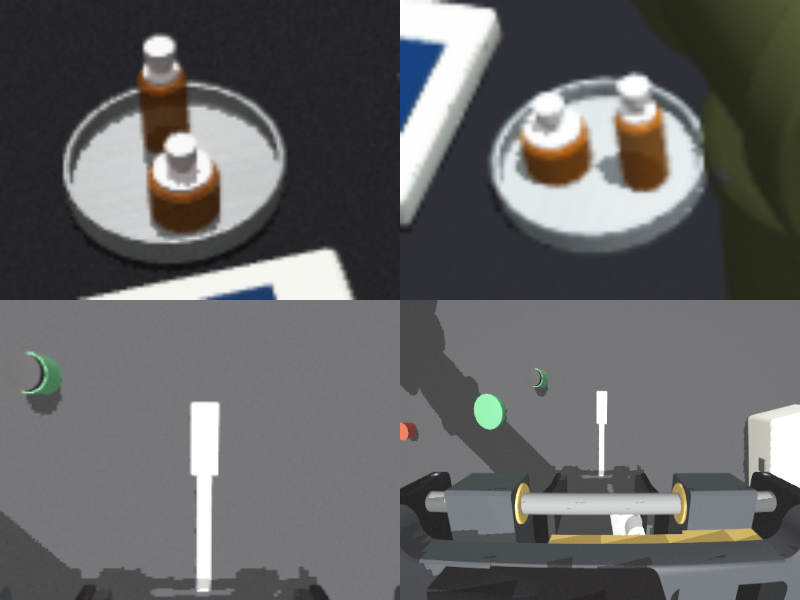

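Both bottles stand in the tray. The spatula's blade tip is at wrist px (323,121) and its handle end at (322,234), about 1 px from the prediction and aligned with the tool.

Emit:
{"method": "drive_tool", "body": {
  "moves": [
    {"x":0,"y":1,"z":15,"rx":0,"ry":0,"rz":0,"fingers":-0.4},
    {"x":0,"y":2,"z":45,"rx":0,"ry":0,"rz":0,"fingers":-0.4},
    {"x":0,"y":2,"z":80,"rx":0,"ry":0,"rz":0,"fingers":-0.4},
    {"x":0,"y":2,"z":115,"rx":0,"ry":0,"rz":0,"fingers":-0.4},
    {"x":0,"y":2,"z":145,"rx":0,"ry":0,"rz":0,"fingers":-0.2},
    {"x":0,"y":2,"z":165,"rx":0,"ry":0,"rz":0,"fingers":0},
    {"x":0,"y":2,"z":177,"rx":0,"ry":0,"rz":0,"fingers":0.1},
    {"x":0,"y":2,"z":184,"rx":0,"ry":0,"rz":0,"fingers":0.1},
    {"x":0,"y":2,"z":188,"rx":0,"ry":0,"rz":0,"fingers":0.1},
    {"x":0,"y":2,"z":188,"rx":0,"ry":0,"rz":0,"fingers":0.1},
    {"x":0,"y":2,"z":188,"rx":0,"ry":0,"rz":0,"fingers":1},
    {"x":0,"y":2,"z":188,"rx":0,"ry":0,"rz":0,"fingers":1},
    {"x":0,"y":2,"z":188,"rx":0,"ry":0,"rz":0,"fingers":1},
    {"x":0,"y":2,"z":188,"rx":0,"ry":0,"rz":0,"fingers":1},
    {"x":0,"y":2,"z":188,"rx":0,"ry":0,"rz":0,"fingers":1}
  ],
  "force": 25
}}

```text
time_s: 36.5
tool_pos: [0.3789, 0.2866, 0.0111]
tool_rot: [-180.0, 0.0, 176.5]
force: [0.8, -0.5, 0.8]
grip_width: 0.0098
grasp_force: 25.0
```

Emit:
{"method": "drive_tool", "body": {
  "moves": [
    {"x":0,"y":0,"z":-10,"rx":0,"ry":0,"rz":0,"fingers":1},
    {"x":0,"y":0,"z":-35,"rx":0,"ry":0,"rz":0,"fingers":1},
    {"x":0,"y":0,"z":-70,"rx":0,"ry":0,"rz":0,"fingers":1},
    {"x":-5,"y":-3,"z":-95,"rx":0,"ry":0,"rz":0.08,"fingers":1},
    {"x":-22,"y":-13,"z":-105,"rx":0,"ry":0,"rz":0.22,"fingers":1},
    {"x":-46,"y":-28,"z":-105,"rx":0,"ry":0,"rz":0.37,"fingers":1},
    {"x":-71,"y":-43,"z":-105,"rx":0,"ry":0,"rz":0.52,"fingers":1},
    {"x":-97,"y":-59,"z":-105,"rx":0,"ry":0,"rz":0.67,"fingers":1},
    {"x":-123,"y":-74,"z":-105,"rx":0,"ry":0,"rz":0.82,"fingers":1},
    {"x":-149,"y":-90,"z":-105,"rx":0,"ry":0,"rz":0.97,"fingers":1},
    {"x":-175,"y":-106,"z":-105,"rx":0,"ry":0,"rz":1.12,"fingers":1},
    {"x":-200,"y":-121,"z":-105,"rx":0,"ry":0,"rz":1.27,"fingers":1},
    {"x":-225,"y":-136,"z":-105,"rx":0,"ry":0,"rz":1.42,"fingers":1},
    {"x":-246,"y":-149,"z":-105,"rx":0,"ry":0,"rz":1.53,"fingers":1},
    {"x":-259,"y":-157,"z":-105,"rx":0,"ry":0,"rz":1.585,"fingers":1},
    {"x":-263,"y":-159,"z":-105,"rx":0,"ry":0,"rz":1.585,"fingers":1},
    {"x":-263,"y":-159,"z":-90,"rx":0,"ry":0,"rz":1.585,"fingers":1},
    {"x":-263,"y":-159,"z":-65,"rx":0,"ry":0,"rz":1.585,"fingers":1},
    {"x":-263,"y":-159,"z":-45,"rx":0,"ry":0,"rz":1.585,"fingers":1},
    {"x":-263,"y":-159,"z":-45,"rx":0,"ry":0,"rz":1.585,"fingers":1}
  ]
}}

```text
time_s: 39.0
tool_pos: [0.6293, 0.1118, 0.0536]
tool_rot: [-179.7, 0.0, 85.7]
force: [-0.4, -0.7, -0.0]
grip_width: 0.0093
grasp_force: 25.0
```

```bash
python3 - <<'E'
from h import *
o=sensors.get_obs(); print(o["time_s"],o["tool_pos"],o["tool_rot"],o["qpos"])
d=vision.read_camera("wrist"); e=vision.read_camera("scene"); s=vision.read_camera("side")
I=lambda q,y,x,h,w:cv2.resize(q["image"][y:y+h,x:x+w,::-1],(400,300))
cv2.imwrite("pics/p11.png",np.vstack([np.hstack([I(e,150,330,105,140),I(s,210,170,105,140)]),np.hstack([I(d,0,0,400,640),I(d,60,160,240,320)])]))
E
```

```text
39.0 [0.62934734 0.11181847 0.05356625] [-1.79739901e+02  4.42351231e-02  8.57243447e+01] [ 19.06725815  31.21856996 -41.00754586  94.12218013  22.29208729
  63.39781817 -32.33900284]
```

View pics/p11.png

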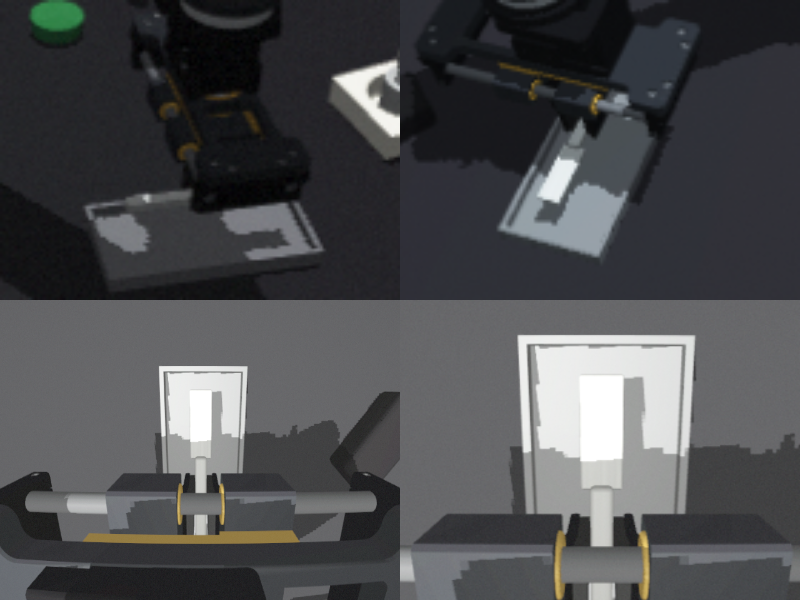

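The spatula is centred and aligned over the long tray. I'll lower it, release, and retreat.

Emit:
{"method": "drive_tool", "body": {
  "moves": [
    {"x":0,"y":0,"z":12,"rx":0,"ry":0,"rz":0,"fingers":1},
    {"x":0,"y":0,"z":24,"rx":0,"ry":0,"rz":0,"fingers":1},
    {"x":0,"y":0,"z":32,"rx":0,"ry":0,"rz":0,"fingers":1},
    {"x":0,"y":0,"z":36,"rx":0,"ry":0,"rz":0,"fingers":1},
    {"x":0,"y":0,"z":38,"rx":0,"ry":0,"rz":0,"fingers":1},
    {"x":0,"y":0,"z":38,"rx":0,"ry":0,"rz":0,"fingers":1},
    {"x":0,"y":0,"z":38,"rx":0,"ry":0,"rz":0,"fingers":0.6},
    {"x":0,"y":0,"z":38,"rx":0,"ry":0,"rz":0,"fingers":0.4},
    {"x":0,"y":0,"z":38,"rx":0,"ry":0,"rz":0,"fingers":0.4},
    {"x":0,"y":0,"z":30,"rx":0,"ry":0,"rz":0,"fingers":0.4},
    {"x":0,"y":0,"z":10,"rx":0,"ry":0,"rz":0,"fingers":0.4},
    {"x":0,"y":0,"z":-30,"rx":0,"ry":0,"rz":0,"fingers":0.4},
    {"x":0,"y":0,"z":-75,"rx":0,"ry":0,"rz":0,"fingers":0.4},
    {"x":0,"y":0,"z":-120,"rx":0,"ry":0,"rz":0,"fingers":0.4},
    {"x":-10,"y":-10,"z":-160,"rx":0,"ry":0,"rz":0,"fingers":0.4},
    {"x":-20,"y":-30,"z":-190,"rx":0,"ry":0,"rz":0,"fingers":0.4},
    {"x":-20,"y":-60,"z":-200,"rx":0,"ry":0,"rz":0,"fingers":0.4},
    {"x":-20,"y":-80,"z":-200,"rx":0,"ry":0,"rz":0,"fingers":0.4},
    {"x":-20,"y":-80,"z":-200,"rx":0,"ry":0,"rz":0,"fingers":0.4}
  ]
}}

```text
time_s: 41.52
tool_pos: [0.5496, 0.0985, 0.258]
tool_rot: [179.8, 0.1, 85.7]
force: [0.3, -0.0, 1.4]
grip_width: 0.0263
grasp_force: 0.0
```

```bash
python3 - <<'E'
from h import *
e=vision.read_camera("scene"); s=vision.read_camera("side")
I=lambda q,y,x,h,w:q["image"][y:y+h,x:x+w,::-1]
cv2.imwrite("pics/p12.png",np.vstack([cv2.resize(I(e,130,140,150,400),(800,300)),cv2.resize(I(s,110,180,290,387),(400,300)).repeat(1,1) if 0 else np.hstack([cv2.resize(I(s,110,190,150,200),(400,300)),cv2.resize(I(s,220,190,180,240),(400,300))])]))
E
```

```text
(no output)
```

View pics/p12.png

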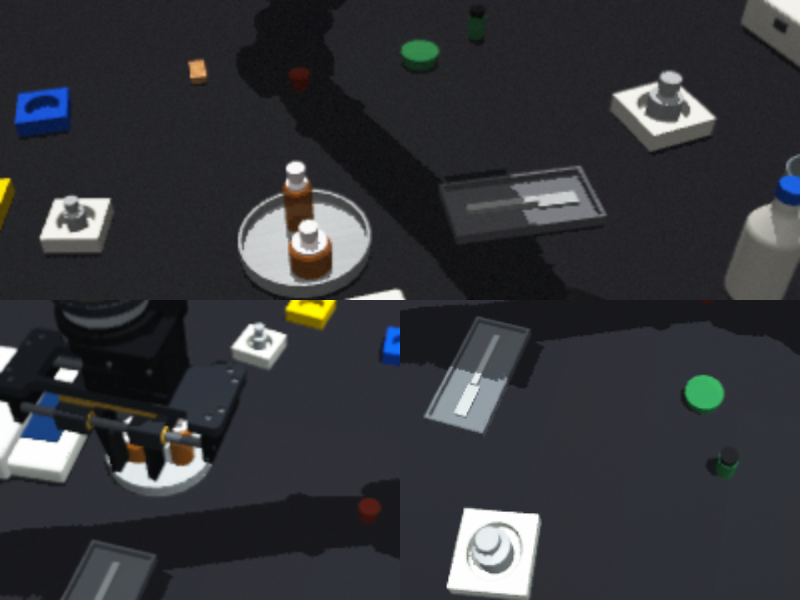

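The final views show both weights upright in their cases, both bottles standing in the round tray, the spatula flat in the long tray, and the gripper clear of everything.

```bash
python3 -c "
from cell import workorder
print(workorder.sign_off())"
```

```text
the job is handed in; nothing more can be done
None
```

The job is handed in at about 42 s: the last camera views show both weights upright in their matching white cases, both bottles standing in the round tray, and the spatula flat in the long tray; no verdict came back at sign-off.

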